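Seat the clear inspection lens on the three-ball mount

TASK

Pick up the clear lens in the silver housing by its barrel, carry it to the round grey mount and set it down gently, centred and level, so that its flange bears on all three steel balls between the three brass posts and cannot rock. Let go of it. Do not drop it, and leave the amber filter in the black housing where it stands.

Things in the scene. Friction and masses are not known exactly. Their poses are not given: they have to be found in the camera images.
- lens: Clear pale blue lens in a silver housing, 0.17 to 0.33 kg, standing upright: flat round flange 72 mm in diameter, 10 mm thick; above it an upright round barrel of 40 mm diameter (10 to 60 mm above the underside), glass domed 4 mm over its top. Grasp across the barrel from above; its yaw does not matter. Origin: centre of the flange's flat underside; z up the barrel.
- amber_filter: The one not to take: amber filter in a black housing of exactly the same shape and size as the lens, standing upright on the worktop 110 mm or more from it, centre to centre. Origin: centre of the flange's underside; z up.
- mount_seat (a point): Where the lens's origin belongs: axis of the fixed round grey mount (120 mm wide, 14 mm high), level with the tops of its 3 steel balls (10 mm, on a 24 mm radius at 0, 120, 240 deg from x), 30 mm above the worktop; z up. 3 brass posts (8 mm thick, 48 mm radius at 60, 180, 300 deg, tops 44 mm above the worktop) leave the flange 8 mm of play. White light window in the middle.

How it is judged:
At the end, for the whole second after the job is handed in: The silver-housed lens rests released and still on all three balls of the mount: its underside within 3 mm of the height of the ball tops, upright within 0.04 rad, its centre within 10 mm of the mount's axis; the amber filter is within 20 mm of where it started (horizontal distance between lens and mount_seat below 0.01 m and z of lens in the frame of mount_seat between -0.003 and 0.003 m and angle between lens's own z axis and vertical below 0.04 rad and linear speed of lens below 0.01 m/s and angular speed of lens below 0.1 rad/s and contact force between lens and the fingers below 0.1 N and distance of amber_filter from where it was at the start of the episode below 0.02 m); the robot touches nothing.
It fails at once if The lens is dropped (it moves faster than 0.4 m/s while out of the fingers, a free fall of about 8 mm) (contact force between lens and the fingers below 0.05 N and linear speed of lens above 0.4 m/s).
It fails at once if The amber filter is moved by more than 20 mm (distance of amber_filter from where it was at the start of the episode above 0.02 m).
It also fails if it takes over 35 s, if anything falls off the work surface, if the arm or the gripper's body presses on something with over 40 N, if the wrist force passes 120 N, or if a joint passes its speed limit or range.

ROBOT

A 6-joint arm with a two-finger parallel gripper is mounted at the origin on a cart in front of the work surface, level with it; the furniture and walls round the work are solid. World frame = base frame: x ahead of the robot, y to its left, z up, the work surface at z = 0. Lengths are in m, angles in rad, forces in N, time in s.
With the tool pointing down it reaches from about 0.25 to 0.725 m from the base axis. Payload 4 kg.
Tool frame: the origin (TCP) lies midway between the tips of the shut fingers; the grasp point (between the pads) lies bot.pinch_z behind it (bot.pinch_z is the distance from the TCP to the grasp point, in m); z points along the fingers, y is the direction in which the jaws open and shut (so a half turn about z gives the same grasp; the last joint's range is limited). The gripper opens to 85 mm and grips with 20 to 120 N. Pads are 22 mm wide; open, the fingers measure 114 mm over their backs; the gripper's body (76 mm by 85 mm) begins 54 mm behind the grasp point. The pads swing forward as they close: fully open they stand 13 mm farther back than shut.
Start: joints at [1.321, 0.241, 0.005, 1.335, 0, 1.571], TCP at [0.124, 0.484, 0.231] pointing down, gripper open.
Joint ranges: [-2.72, 2.72], [-1.05, 1.87], [-1.09, 1.28], [-1.99, 2.15], [-1.42, 1.44], [-3.14, 3.14]. Speed limits (rad/s): [2.79, 2.79, 3.14, 3.14, 3.14, 3.14].

INTERFACE

Orientations are given as a unit quaternion [x, y, z, w].
In Python, from workcell import bot gives the robot as it stands. The module is installed in compiled form; this text tells all that it offers.
- The arm moves only by the tool move_arm, never from a script. Its argument "series" is a list that holds one entry, the list of rows, each a list of 7 numbers: the shift along the world's x, y, z in cm, then the turn, a rotation vector about the world's x, y, z in degrees, then the opening, from 0 (shut) to 1 (fully open). A call has exactly 5 rows; each row shifts and turns the pose as measured when the row begins; what a row does not reach is not made up. A row lasts 1/10 s, in which the tool goes at most 50 mm and 8.59 degrees, less where a joint would pass 70% of its speed; a pose out of reach is approached as far as the arm can. A call with a gripper value outside its range is refused whole. The fingers move at their own pace and stop on an object; the grip force is fixed at half the most. Time passes only in rows, so rows that do not move let the fingers close, or fill a call up. It gives the time, the measured TCP pose, the force and the opening at its end, in the units of the state.
- bot.get_obs(): the state, without advancing time (a new reading comes with each control period).
- bot.camera(name): name is "scene" or "top" or "wrist"; returns (picture, depth): 384x512x3 uint8, red, green, blue; 384x512 float32, m along the optical axis (not along the pixel's ray), 0 where there is no reading.
- bot.camera_info(name): a dict with "vfov" (degrees; the focal length in pixels is half the picture's height over the tangent of half this angle, whatever the lens; pixels are square), "cx", "cy" (the principal point, pixels), "cam_to_world" (4x4, takes a point from camera to world coordinates); the wrist camera has in their place "tool_from_camera" (4x4, takes a point from camera to tool coordinates, whose origin is the TCP and whose axes are the flange's). Camera axes: x right, y down, z forward; pixel columns grow to the right and rows downward; lengths in m; the calibration is good to about 2 mm. The wrist camera is an equidistant fisheye: a pixel r from the principal point sees the ray r / f radians off the axis. A picture is of the moment at which its call begins: read the wrist's pose just before it. camera_info takes no time and is no camera call.
- bot.job_done(): hands the job in, once; it reports no verdict.
Trained networks look in the newest picture that a camera, given by its name, has taken for a name from the list of things; names that differ only in an ending like _2 or _b are one class to them, and where a whole thing is asked for, a point or a joint stands for the part that bears it (a point fixed in the world has none). Each returns a list of dicts, best first, with "confidence" (0 to 1); they miss things now and then, are a little off and sometimes report something else, mostly with a low value. They report only what shows in the picture. A call takes as long as a camera call.
- bot.find_in(camera, target): "at" ([x, y, z] in m, in world coordinates, good to about 4 mm: the middle of the surface that is visible of it).
The state is a dict: "clock": time; "joint_pos": joint angles; "joint_vel": joint speeds; "tau": joint torques, N m; "eef_pos": TCP position; "tool_rot": TCP orientation; "ft_force": force on the tool from outside, world axes, zero at the start; "ft_torque": the same for the moment, N m; "grip_width": finger opening in m.
Only numpy, scipy, OpenCV 4.12 (cv2) and the standard library are available. Lean on these libraries where they do the work, as an engineer would, in place of code of your own. Each camera call takes 0.05 s, during which the arm holds its last target.

## Working session

There is one attempt and no reset: what is moved stays moved. The work goes in short steps, Python scripts to look and compute and a tool call to move; the robot and the scene stay as the last step left them, time stands still between calls to the robot, and variables do not carry over. Pictures are saved under pics/ and viewed, and the job is handed in when it is done.

Besides the shell and the picture viewer there is one more tool, called as name([rows], argument=value, ...), one row to a line, values as JSON. move_arm: Moves the arm, as the interface text tells. Its arguments: {"type":"object","properties":{"series":{"type":"array","items":{"type":"array","items":{"type":"array","items":{"type":"number"}}}}},"required":["series"]}

```bash
mkdir -p pics; python3 - <<'E'
from workcell import bot
import cv2, numpy as np
o=bot.get_obs(); print(o, bot.pinch_z)
for c in ["top","scene"]:
    im,d=bot.camera(c); cv2.imwrite(f"pics/{c}1.png",im[:,:,::-1])
    for t in ["lens","amber_filter","mount_seat"]:
        try: print(c,t,bot.find_in(c,t))
        except Exception as e: print(c,t,e)
    print(bot.camera_info(c))
    np.savez(f"{c}1.npz",im=im,d=d)
print(bot.camera_info("wrist"))
E
```

```text
{'clock': 0.0, 'joint_pos': array([ 1.32099969e+00,  2.41428265e-01,  3.68397478e-03,  1.33517212e+00,
       -3.64358771e-06,  1.57079396e+00]), 'joint_vel': array([-1.20970015e-03, -4.08640555e-04,  9.69031417e-04, -6.81083496e-04,
        1.48417580e-03, -1.47809140e-05]), 'tau': array([-6.32616229e-04, -3.72317183e+01,  2.52408224e+01,  1.69056054e-02,
       -8.87344027e-05, -1.37940953e-05]), 'eef_pos': array([0.12344607, 0.48385997, 0.23038995]), 'tool_rot': array([ 1.24572600e-01,  9.92209929e-01, -1.05201167e-03, -1.30247179e-04]), 'ft_force': array([-0.19880172,  0.32830391, -0.2108043 ]), 'ft_torque': array([-0.00251267, -0.00456055,  0.05104052]), 'grip_width': 0.08548455990996168} 0.0187
top lens [{'at': [0.4405, -0.3344, 0.0077], 'confidence': 0.84}]
top amber_filter [{'at': [0.5881, -0.3463, 0.015], 'confidence': 0.72}]
top mount_seat [{'at': [0.462, -0.1268, 0.0135], 'confidence': 0.6}]
{'vfov': 56.525511760218265, 'cx': 252.93538734666464, 'cy': 193.9972517756186, 'cam_to_world': array([[-0.12744494, -0.9710316 ,  0.20212723,  0.35206788],
       [-0.99184433,  0.124
[... 510 characters left out ...]
m_to_world': array([[ 0.73734104, -0.45102478,  0.50289646,  0.08344016],
       [-0.67522125, -0.5142458 ,  0.52879819, -0.6604517 ],
       [ 0.0201113 , -0.72947098, -0.68371604,  0.60779101],
       [ 0.        ,  0.        ,  0.        ,  1.        ]])}
{'vfov': 65.70646984690485, 'cx': 257.81771225812366, 'cy': 189.60162101655246, 'tool_from_camera': array([[-5.08786120e-04, -9.52019536e-01, -3.06036834e-01,
         7.90994744e-02],
       [ 9.99998968e-01, -8.95470622e-04,  1.12313255e-03,
        -3.06092140e-04],
       [-1.34329113e-03, -3.06035947e-01,  9.52019010e-01,
        -1.41655596e-01],
       [ 0.00000000e+00,  0.00000000e+00,  0.00000000e+00,
         1.00000000e+00]])}
```

View pics/top1.png

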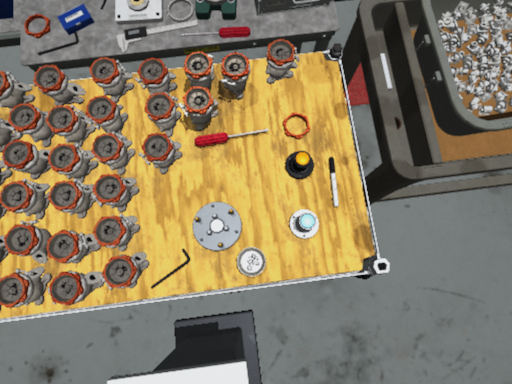

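View pics/scene1.png

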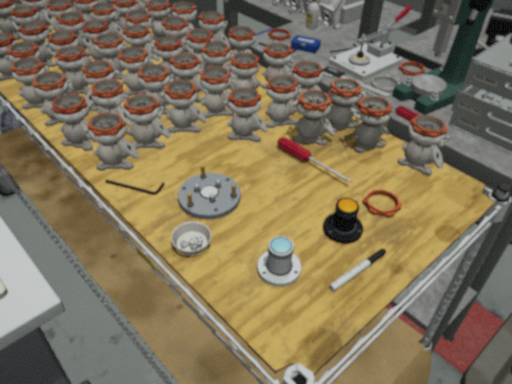

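The top view shows the lens at (304,223), the amber filter at (300,163), the mount at (217,226) and a small dish at (252,262). The scene view agrees. Next I measure from the depth and colour.

```bash
cat > h.py <<'E'
import numpy as np
from workcell import bot
def cloud(c,d,u=None,v=None):
    i=bot.camera_info(c); f=192/np.tan(np.radians(i['vfov'])/2)
    if u is None: v,u=np.mgrid[0:384,0:512]
    p=np.stack([(u-i['cx'])/f*d,(v-i['cy'])/f*d,d],-1)
    T=i['cam_to_world']; return p@T[:3,:3].T+T[:3,3]
def proj(c,P):
    i=bot.camera_info(c); f=192/np.tan(np.radians(i['vfov'])/2)
    T=i['cam_to_world']; q=(np.asarray(P)-T[:3,3])@T[:3,:3]
    return q[...,:2]/q[...,2:]*f+[i['cx'],i['cy']]
E
python3 - <<'E'
from h import *
import cv2
for c in ["top","scene"]:
    z=np.load(f"{c}1.npz"); P=cloud(c,z['d'])
    print(c,"table z",np.median(P[(abs(P[...,0]-.45)<.15)&(abs(P[...,1]+.2)<.15)&(abs(P[...,2])<.02)][:,2]))
    for n,xy in [("lens",(.44,-.34)),("amber",(.585,-.35)),("mount",(.46,-.13))]:
        near=np.hypot(P[...,0]-xy[0],P[...,1]-xy[1])<.075
        for lo,hi in [(.004,.02),(.02,.035),(.035,.05),(.05,.075)]:
            m=near&(P[...,2]>lo)&(P[...,2]<hi)
            if m.sum()>3:
                q=P[m]; (cx,cy),r=cv2.minEnclosingCircle(q[:,:2].astype(np.float32)); print(n,lo,m.sum(),q.mean(0).round(4),"circ",round(cx,4),round(cy,4),round(r,4))
    im=cv2.resize(z['im'][:,:,::-1],None,fx=4,fy=4,interpolation=cv2.INTER_CUBIC)
    for n,xy in [("all",(.49,-.24))]:
        u,v=proj(c,[*xy,.02])*4
        k=im[max(0,int(v-300)):int(v+300),max(0,int(u-400)):int(u+400)]
        print(int(u-400),int(v-300)); cv2.imwrite(f"pics/{c}_z.png",k)
E
```

```text
top table z 0.00036657501762349387
lens 0.004 400 [ 0.4407 -0.3319  0.0099] circ 0.4352 -0.3502 0.0564
lens 0.02 18 [ 0.435  -0.3253  0.0262] circ 0.4414 -0.3334 0.0195
lens 0.035 13 [ 0.4362 -0.3214  0.0407] circ 0.4379 -0.3242 0.0134
lens 0.05 249 [ 0.4435 -0.3363  0.0606] circ 0.4443 -0.337 0.0204
amber 0.004 348 [ 0.5855 -0.3453  0.0099] circ 0.5828 -0.3586 0.0664
amber 0.02 28 [ 0.5816 -0.3393  0.0269] circ 0.5901 -0.3465 0.0194
amber 0.035 30 [ 0.5798 -0.3413  0.0421] circ 0.5867 -0.3459 0.0182
amber 0.05 227 [ 0.5922 -0.3479  0.0607] circ 0.5938 -0.3487 0.0206
mount 0.004 1812 [ 0.4647 -0.1256  0.0143] circ 0.4636 -0.1176 0.0719
mount 0.02 54 [ 0.4676 -0.1248  0.0278] circ 0.4653 -0.1271 0.0506
mount 0.035 31 [ 0.4612 -0.1249  0.0425] circ 0.4648 -0.1261 0.0506
647 534
scene table z -0.000944706967973663
lens 0.004 774 [ 0.4345 -0.3489  0.0095] circ 0.4433 -0.3415 0.0363
lens 0.02 147 [ 0.432  -0.3504  0.0272] circ 0.441 -0.3429 0.0197
lens 0.035 144 [ 0.4324 -0.3515  0.0422] circ 0.4397 -0.3447 0.019
lens 0.05 466 [ 0.4404 -0.3436  0.0593] circ 0.4431 -0.3406 0.0209
amber 0.004 635 [ 0.5822 -0.3591  0.0097] circ 0.5914 -0.3529 0.037
amber 0.02 132 [ 0.5803 -0.3608  0.0276] circ 0.5901 -0.3546 0.0197
amber 0.035 138 [ 0.5803 -0.3607  0.0422] circ 0.5896 -0.3547 0.0194
amber 0.05 371 [ 0.5885 -0.3553  0.059 ] circ 0.5926 -0.3525 0.0211
mount 0.004 2079 [ 0.4599 -0.1353  0.0127] circ 0.4657 -0.1294 0.0616
mount 0.02 155 [ 0.463  -0.1332  0.0266] circ 0.4636 -0.1313 0.0509
mount 0.035 58 [ 0.4622 -0.1299  0.0394] circ 0.4646 -0.1301 0.0513
631 556
```

```bash
python3 - <<'E'
from h import *
z=np.load("top1.npz"); P=cloud("top",z['d'])
for y in np.arange(-.4,.65,.1):
    r=[]
    for x in np.arange(.1,.7,.1):
        m=(abs(P[...,0]-x)<.05)&(abs(P[...,1]-y)<.05)&(z['d']>0)
        r.append(round(float(P[m][:,2].max()),2) if m.any() else None)
    print(round(y,1),r)
z=np.load("scene1.npz"); P=cloud("scene",z['d']); m=(z['d']>0)&(P[...,0]<.75)&(P[...,1]>-.5)&(P[...,1]<.8)
print(P[m][:,2].max())
E
```

```text
-0.4 [-0.89, -0.89, 0.0, 0.06, 0.06, 0.07]
-0.3 [-0.89, -0.89, 0.0, 0.07, 0.07, 0.07]
-0.2 [0.0, -0.0, 0.02, 0.02, 0.05, 0.01]
-0.1 [0.0, 0.0, 0.0, 0.04, 0.05, 0.1]
-0.0 [0.01, 0.0, 0.01, 0.1, 0.01, 0.11]
0.1 [0.0, 0.0, 0.09, 0.11, 0.11, 0.11]
0.2 [0.0, -0.0, 0.11, 0.11, 0.11, 0.11]
0.3 [-0.89, -0.89, 0.11, 0.11, 0.11, 0.11]
0.4 [-0.89, -0.89, 0.0, 0.03, 0.05, 0.03]
0.5 [-0.89, -0.89, -0.9, None, None, None]
0.6 [-0.89, -0.89, -0.89, None, None, None]
0.10763637756433031
```

View pics/scene_z.png

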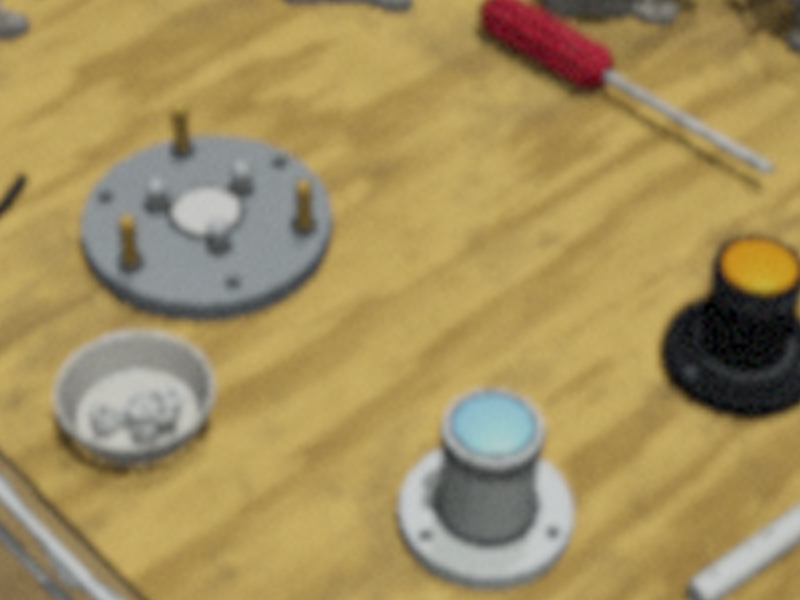

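View pics/top_z.png

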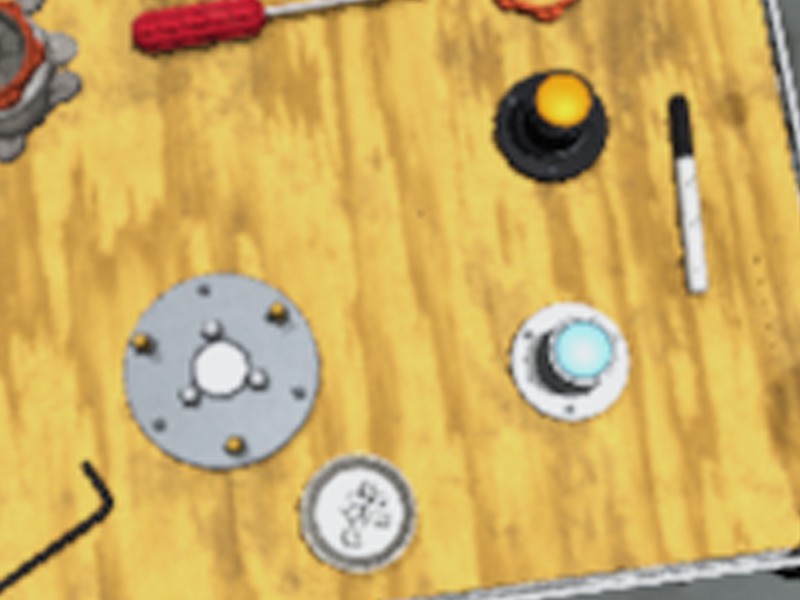

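move_arm([
  [[3.4,-3.6,0,0,0,3,1],[3.4,-3.6,0,0,0,3,1],[3.4,-3.6,0,0,0,3,1],[3.4,-3.6,0,0,0,3,1],[3.4,-3.6,0,0,0,2,1]],
])

```text
clock: 0.9
eef_pos: [0.2932, 0.3046, 0.2307]
tool_rot: [-0.01, 1.0, 0.001, 0.0]
ft_force: [-0.1, 1.8, 0.1]
grip_width: 0.0853
```

move_arm([
  [[1.5,-4.7,0,0,0,0,1],[1.5,-4.7,0,0,0,0,1],[1.5,-4.7,0,0,0,0,1],[1,-4.8,0,0,0,0,1],[1,-4.8,0,0,0,0,1]],
])

```text
clock: 1.4
eef_pos: [0.3615, 0.0643, 0.2317]
tool_rot: [-0.011, 1.0, 0.002, 0.004]
ft_force: [1.6, -0.3, -0.4]
grip_width: 0.0853
```

move_arm([
  [[1,-4.8,0,0,0,0,1],[1,-4.8,0,0,0,0,1],[1,-4.8,0,0,0,0,1],[0,-4.9,0,0,0,0,1],[0,-4.9,0,0,0,0,1]],
])

```text
clock: 1.9
eef_pos: [0.3918, -0.183, 0.2334]
tool_rot: [-0.01, 1.0, 0.002, 0.007]
ft_force: [1.0, 0.5, 0.5]
grip_width: 0.0852
```

move_arm([
  [[1.3,-4,0,-0.2,0.8,0,1],[1.3,-4,0,0,0,0,1],[1.3,-4,-1,0,0,0,1],[1.2,-3.6,-1,0,0,0,1],[0,0,0,0,0,0,1]],
])

```text
clock: 2.4
eef_pos: [0.4427, -0.3526, 0.2125]
tool_rot: [-0.005, 1.0, -0.001, 0.001]
ft_force: [-0.2, 0.8, -0.9]
grip_width: 0.0854
```

```bash
cat >> h.py <<'E'
from scipy.spatial.transform import Rotation as R
def wcloud(d,o):
    i=bot.camera_info("wrist"); f=192/np.tan(np.radians(i['vfov'])/2)
    v,u=np.mgrid[0:384,0:512]; x=u-i['cx'];y=v-i['cy']; r=np.hypot(x,y)+1e-9; t=r/f
    p=np.stack([np.tan(t)*x/r*d,np.tan(t)*y/r*d,d],-1)
    T=i['tool_from_camera']; p=p@T[:3,:3].T+T[:3,3]
    return p@R.from_quat(o['tool_rot']).as_matrix().T+o['eef_pos']
def tilt(o): return R.from_quat(o['tool_rot']).as_matrix().round(4).tolist()
E
cat > look.py <<'E'
import sys,cv2
from h import *
n=sys.argv[1]
o=bot.get_obs(); im,d=bot.camera("wrist"); cv2.imwrite(f"pics/w{n}.png",im[:,:,::-1]); np.savez(f"w{n}.npz",im=im,d=d)
print(o['clock'],o['eef_pos'],tilt(o),o['ft_force'],o['grip_width'])
P=wcloud(d,o)
for nm,xy in [("lens",(.4435,-.339)),("mount",(.4645,-.1285))]:
    near=(np.hypot(P[...,0]-xy[0],P[...,1]-xy[1])<.06)&(d>0)
    for lo,hi in [(-.004,.004),(.004,.012),(.012,.018),(.02,.033),(.036,.05),(.055,.075),(.075,.1)]:
        m=near&(P[...,2]>lo)&(P[...,2]<hi)
        if m.sum()>3:
            q=P[m]; (cx,cy),r=cv2.minEnclosingCircle(q[:,:2].astype(np.float32)); print(nm,lo,m.sum(),q.mean(0).round(4),"circ",round(cx,4),round(cy,4),round(r,4))
E
python3 look.py 1
```

```text
2.4 [ 0.44266184 -0.3525599   0.21247994] [[-0.9999, -0.0108, 0.0026], [-0.0108, 0.9999, -0.0016], [-0.0026, -0.0017, -1.0]] [-0.15990981  0.81572371 -0.86425048] 0.08544784994409114
lens -0.004 4480 [ 0.4401 -0.339  -0.0009] circ 0.4435 -0.3391 0.0601
lens 0.004 1289 [ 0.4329 -0.3415  0.0091] circ 0.4427 -0.3396 0.036
lens 0.012 93 [ 0.4281 -0.3418  0.0133] circ 0.4408 -0.34 0.0219
lens 0.02 63 [ 0.4267 -0.3424  0.0269] circ 0.4363 -0.3408 0.0188
lens 0.036 63 [ 0.4262 -0.3426  0.0419] circ 0.4356 -0.3404 0.0187
lens 0.055 1172 [ 0.4417 -0.3401  0.0605] circ 0.443 -0.3398 0.0205
mount -0.004 195 [ 4.427e-01 -1.723e-01  2.000e-04] circ 0.4567 -0.1424 0.0575
mount 0.004 381 [ 0.4475 -0.1631  0.0093] circ 0.4641 -0.1291 0.0599
mount 0.012 4190 [ 0.463  -0.1319  0.0138] circ 0.4646 -0.1285 0.06
mount 0.02 242 [ 0.4635 -0.1307  0.0266] circ 0.4637 -0.1308 0.0507
mount 0.036 111 [ 0.4632 -0.1333  0.0407] circ 0.4644 -0.1295 0.0516
```

View pics/w1.png

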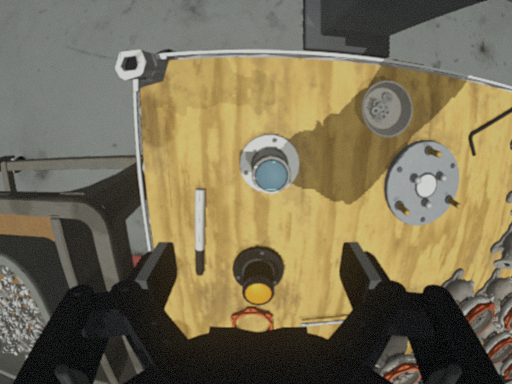

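Wrist view: lens at (270,170), mount at (423,183), amber at (259,285). The circle fits put the lens at (0.443, -0.340) and the mount at (0.4645, -0.129). Now descending over the lens.

move_arm([
  [[0,1.2,-2,0,0,-0.3,1],[0,0,-4,0,0,0,1],[0,0,-4,0,0,0,1],[0,0,-2.5,0,0,0,1],[0,0,0,0,0,0,1]],
])

```text
clock: 2.95
eef_pos: [0.442, -0.334, 0.089]
tool_rot: [-0.005, 1.0, -0.001, 0.004]
ft_force: [-0.1, 0.1, -0.2]
grip_width: 0.0853
```

```bash
python3 look.py 2
```

```text
2.95 [ 0.4420096  -0.33399518  0.08895279] [[-0.9999, -0.0094, 0.0072], [-0.0095, 1.0, -0.002], [-0.0072, -0.0021, -1.0]] [-0.06808045  0.12924296 -0.15287566] 0.08528070239425943
lens -0.004 8560 [ 0.433  -0.338  -0.0009] circ 0.4435 -0.339 0.0601
lens 0.004 2798 [ 0.4295 -0.3386  0.0091] circ 0.4426 -0.3394 0.0359
lens 0.012 219 [ 0.4287 -0.338   0.0136] circ 0.4455 -0.3361 0.0266
lens 0.02 245 [ 0.4266 -0.3391  0.0266] circ 0.4388 -0.3397 0.0196
lens 0.036 278 [ 0.4261 -0.3385  0.0424] circ 0.4365 -0.3389 0.0187
lens 0.055 2860 [ 0.4405 -0.3395  0.0605] circ 0.4428 -0.3397 0.0206
mount -0.004 423 [ 0.443  -0.1723  0.0005] circ 0.4581 -0.1407 0.0583
mount 0.004 713 [ 0.444  -0.1682  0.009 ] circ 0.4641 -0.1288 0.06
mount 0.012 6446 [ 0.4611 -0.1348  0.0137] circ 0.4647 -0.1287 0.0599
mount 0.02 518 [ 0.462  -0.1324  0.0261] circ 0.4637 -0.1304 0.0509
mount 0.036 204 [ 0.4605 -0.1334  0.0403] circ 0.4643 -0.1285 0.052
```

View pics/w2.png

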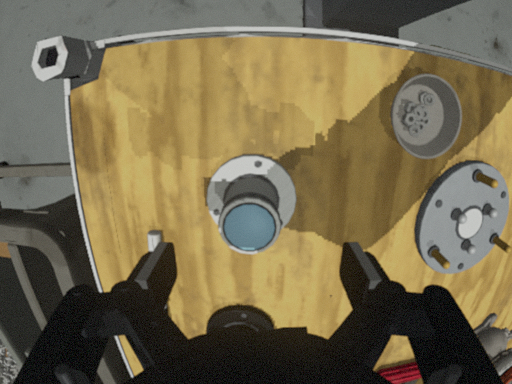

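move_arm([
  [[0.1,-0.6,-1,0.1,0.4,0.5,1],[0,0,-2,0,0,0,1],[0,0,-2,0,0,0,1],[0,0,-1.5,0,0,0,1],[0,0,0,0,0,0,1]],
])

```text
clock: 3.5
eef_pos: [0.4511, -0.3454, 0.0338]
tool_rot: [-0.011, 1.0, -0.007, 0.008]
ft_force: [0.0, 0.1, 0.7]
grip_width: 0.0856
```

```bash
python3 look.py 3 | head -8
```

```text
3.5 [ 0.45110407 -0.34538766  0.0337953 ] [[-0.9996, -0.0222, 0.0168], [-0.0225, 0.9997, -0.0136], [-0.0165, -0.014, -0.9998]] [0.01743977 0.09957846 0.73061266] 0.08562678141304184
lens -0.004 12678 [ 0.426  -0.3399 -0.0009] circ 0.4435 -0.339 0.0601
lens 0.004 4629 [ 0.4285 -0.3407  0.0092] circ 0.4427 -0.3394 0.0361
lens 0.012 448 [ 0.4283 -0.3405  0.0136] circ 0.4415 -0.3397 0.0222
lens 0.02 524 [ 0.4265 -0.3411  0.0268] circ 0.4354 -0.3406 0.0186
lens 0.036 854 [ 0.4308 -0.3404  0.0439] circ 0.4413 -0.3446 0.0481
lens 0.055 7371 [ 0.4412 -0.3405  0.0619] circ 0.4428 -0.3437 0.0553
lens 0.075 4106 [ 0.4417 -0.3299  0.0911] circ 0.4433 -0.339 0.0601
```

View pics/w3.png

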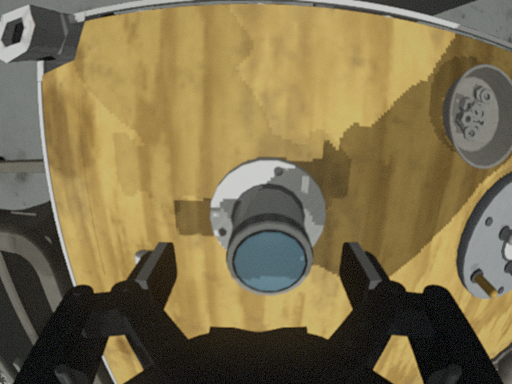

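The arm drifted about 8 mm and 1°. I'll correct this before closing.

move_arm([
  [[-0.8,0.6,0,0.8,1,-1,1],[0,0,0,0,0,0,1],[0,0,-0.6,0,0,0,1],[0,0,-0.6,0,0,0,1],[0,0,0,0,0,0,1]],
])

```text
clock: 4.05
eef_pos: [0.4465, -0.3422, 0.0276]
tool_rot: [-0.002, 1.0, -0.003, 0.003]
ft_force: [-0.1, -0.4, -0.7]
grip_width: 0.0854
```

```bash
python3 - <<'E'
from h import *
o=bot.get_obs(); print(o['eef_pos'],tilt(o),o['ft_force'],o['joint_pos'],o['joint_vel'])
E
```

```text
[ 0.4464955  -0.34216124  0.02755845] [[-1.0, -0.0035, 0.0069], [-0.0036, 1.0, -0.0059], [-0.0069, -0.0059, -1.0]] [-0.05856418 -0.41756371 -0.74936551] [-6.53618068e-01  5.22718477e-01 -1.43764539e-01  8.95268742e-01
 -4.63821724e-04 -6.57168666e-01] [ 4.79045509e-04 -1.01234418e-02  6.80950671e-03  6.84621049e-03
 -4.04481215e-05  7.28416368e-04]
```

move_arm([
  [[-0.4,0.3,0,0.3,0.4,0,1],[0,0,0,0,0,0,1],[0,0,-0.8,0,0,0,1],[0,0,0,0,0,0,1],[0,0,0,0,0,0,1]],
])

```text
clock: 4.55
eef_pos: [0.4419, -0.3387, 0.0185]
tool_rot: [-0.002, 1.0, 0.0, -0.001]
ft_force: [0.1, 0.1, 0.8]
grip_width: 0.0857
```

```bash
python3 - <<'E'
from h import *
o=bot.get_obs(); print(o['eef_pos'],tilt(o),o['ft_force'])
E
```

```text
[ 0.44193942 -0.3386899   0.01848018] [[-1.0, -0.0037, -0.0012], [-0.0037, 1.0, 0.0003], [0.0012, 0.0003, -1.0]] [0.08713752 0.07694742 0.79063718]
```

move_arm([
  [[0,0,0,0,0,0,0],[0,0,0,0,0,0,0],[0,0,0,0,0,0,0],[0,0,0,0,0,0,0],[0,0,0,0,0,0,0]],
])

```text
clock: 5.05
eef_pos: [0.4422, -0.339, 0.0187]
tool_rot: [-0.002, 1.0, -0.0, -0.0]
ft_force: [0.4, -0.4, -1.4]
grip_width: 0.0386
```

move_arm([
  [[0,0,0,0,0,0,0],[0,0,0,0,0,0,0],[0,0,0,0,0,0,0],[0,0,0,0,0,0,0],[0,0,0,0,0,0,0]],
])

```text
clock: 5.55
eef_pos: [0.4422, -0.3389, 0.0187]
tool_rot: [-0.002, 1.0, -0.0, -0.0]
ft_force: [0.1, -0.4, 0.5]
grip_width: 0.039
```

```bash
python3 look.py 4 | head -8
```

```text
5.55 [ 0.4422365  -0.33892063  0.01872642] [[-1.0, -0.0037, -0.0007], [-0.0037, 1.0, -0.0001], [0.0007, -0.0001, -1.0]] [ 0.09840835 -0.43717033  0.45361896] 0.03898154842511189
lens -0.004 11944 [ 0.4163 -0.3392 -0.0009] circ 0.4435 -0.339 0.0601
lens 0.004 3999 [ 0.4223 -0.3388  0.0091] circ 0.4406 -0.3386 0.0359
lens 0.012 496 [ 0.4271 -0.339   0.014 ] circ 0.4387 -0.3386 0.0207
lens 0.02 1193 [ 0.429  -0.3394  0.0274] circ 0.4346 -0.339 0.0329
lens 0.036 1853 [ 0.4295 -0.339   0.0431] circ 0.4348 -0.3388 0.0334
lens 0.055 10347 [ 0.4369 -0.339   0.0641] circ 0.4395 -0.3391 0.0543
lens 0.075 12194 [ 0.4336 -0.339   0.0892] circ 0.4301 -0.339 0.0584
```

View pics/w4.png

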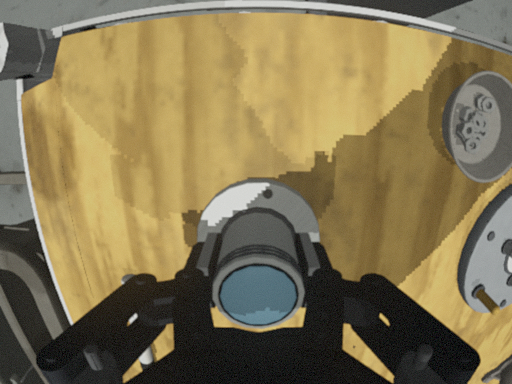

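The lens (258,290) is held between the pads and standing straight, with the opening at 39 mm. Lifting now.

move_arm([
  [[0,0,1,0,0,0,0],[0,0,2,0,0,0,0],[0,0,2,0,0,0,0],[0,0,2,0,0,0,0],[0,0,0,0,0,0,0]],
])

```text
clock: 6.1
eef_pos: [0.4401, -0.3373, 0.0909]
tool_rot: [-0.002, 1.0, 0.002, -0.003]
ft_force: [0.6, -0.3, -2.3]
grip_width: 0.0387
```

```bash
python3 look.py 5 | head -1
```

```text
6.1 [ 0.44012627 -0.33733913  0.09094164] [[-1.0, -0.0036, -0.0051], [-0.0036, 1.0, 0.0033], [0.0051, 0.0033, -1.0]] [ 0.57343357 -0.26690232 -2.30550669] 0.03874218395249317
```

View pics/w5.png

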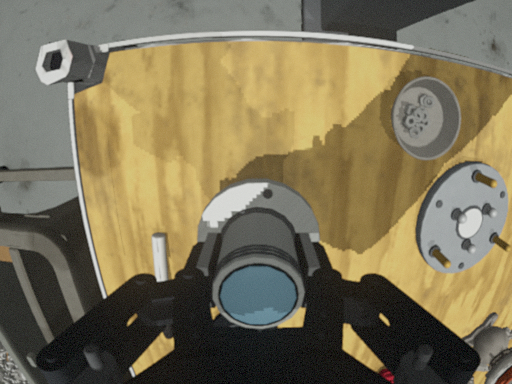

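Lens held (258,290), unchanged relative to the gripper, and clear of the table. Next I carry it to the mount.

move_arm([
  [[0.5,3,1.5,-0.2,-0.3,0,0],[0.5,4,0.5,0,0,0,0],[0.5,4,0,0,0,0,0],[0.5,4,0,0,0,0,0],[0,2,0,0,0,0,0]],
])

```text
clock: 6.65
eef_pos: [0.4561, -0.1634, 0.1045]
tool_rot: [0.002, 1.0, 0.002, -0.004]
ft_force: [0.3, 0.1, -1.7]
grip_width: 0.0388
```

```bash
python3 - <<'E'
from h import *
o=bot.get_obs(); print(o['eef_pos'],tilt(o),o['ft_force'])
E
```

```text
[ 0.45608809 -0.1634077   0.10453032] [[-1.0, 0.0046, -0.0072], [0.0046, 1.0, 0.0038], [0.0072, 0.0037, -1.0]] [ 0.33108758  0.08777378 -1.67953791]
```

move_arm([
  [[0.4,1.7,0,-0.2,-0.4,0,0],[0.4,1.5,0,0,0,0,0],[0,0,-0.5,0,0,0,0],[0,0,0,0,0,0,0],[0,0,0,0,0,0,0]],
])

```text
clock: 7.15
eef_pos: [0.4595, -0.1259, 0.0939]
tool_rot: [-0.001, 1.0, 0.002, -0.005]
ft_force: [-0.7, -0.3, -2.1]
grip_width: 0.0392
```

```bash
python3 look.py 6; python3 - <<'E'
from h import *
import cv2
im,d=bot.camera("scene"); cv2.imwrite("pics/s6.png",cv2.resize(im[100:260,130:340,::-1],None,fx=3.5,fy=3.5))
E
```

```text
7.15 [ 0.45948799 -0.12591526  0.0938769 ] [[-0.9999, -0.0013, -0.0107], [-0.0013, 1.0, 0.0031], [0.0107, 0.0031, -0.9999]] [-0.65372959 -0.31866343 -2.12324507] 0.039173338736790186
lens -0.004 7563 [ 0.4418 -0.3341 -0.0012] circ 0.4436 -0.339 0.0601
mount -0.004 128 [ 4.114e-01 -1.399e-01 -3.000e-04] circ 0.4272 -0.1369 0.0462
mount 0.004 626 [ 0.4297 -0.1347  0.0111] circ 0.4643 -0.1282 0.0598
mount 0.012 6571 [ 0.4374 -0.1289  0.0132] circ 0.4639 -0.1279 0.0594
mount 0.02 27 [ 0.4137 -0.1321  0.0272] circ 0.4154 -0.1328 0.004
mount 0.036 119 [ 0.4161 -0.1328  0.0413] circ 0.4173 -0.1326 0.0039
mount 0.075 5050 [ 0.44   -0.1258  0.0858] circ 0.4594 -0.1259 0.036
```

View pics/w6.png

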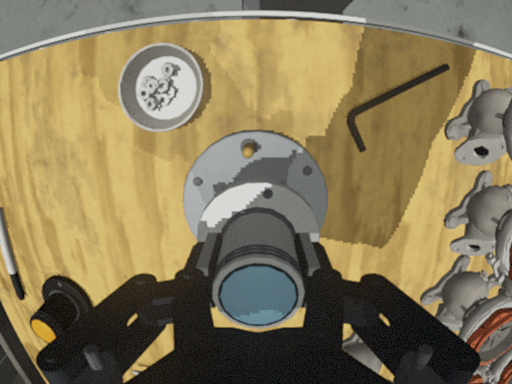

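View pics/s6.png

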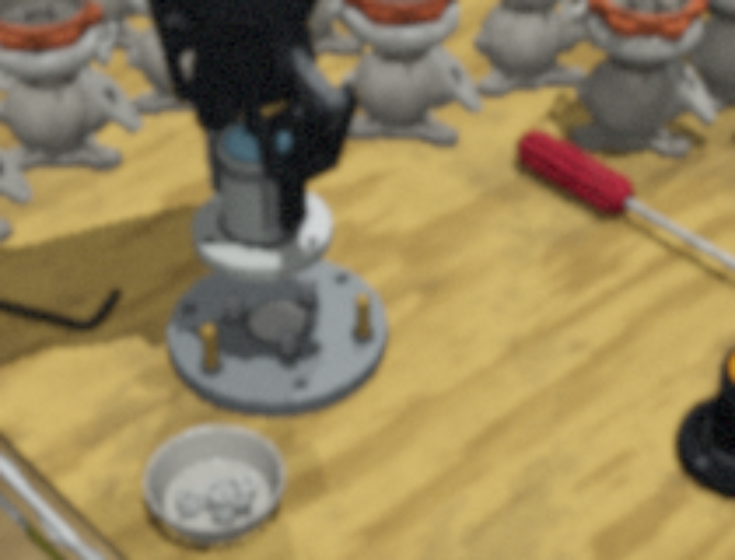

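move_arm([
  [[0.5,-0.3,0,-0.2,-0.6,0,0],[0,0,0,0,0,0,0],[0,0,-1,0,0,0,0],[0,0,-1,0,0,0,0],[0,0,0,0,0,0,0]],
])

```text
clock: 7.75
eef_pos: [0.4651, -0.1316, 0.0727]
tool_rot: [0.002, 1.0, -0.001, 0.001]
ft_force: [0.1, 0.7, -2.3]
grip_width: 0.0392
```

```bash
python3 look.py 7
```

```text
7.75 [ 0.46514145 -0.13162797  0.07268824] [[-1.0, 0.0031, 0.0022], [0.0031, 1.0, -0.0014], [-0.0022, -0.0014, -1.0]] [ 0.10848506  0.70391113 -2.3455921 ] 0.03920626256459729
lens -0.004 8260 [ 0.4418 -0.3328 -0.0012] circ 0.4435 -0.339 0.06
mount -0.004 121 [ 4.120e-01 -1.456e-01 -4.000e-04] circ 0.4261 -0.1382 0.0451
mount 0.004 714 [ 0.4291 -0.1305  0.0112] circ 0.4642 -0.1281 0.0597
mount 0.012 8464 [ 0.4385 -0.1258  0.0133] circ 0.4642 -0.1279 0.0592
mount 0.02 126 [ 0.4582 -0.1008  0.0264] circ 0.4482 -0.1088 0.0436
mount 0.036 249 [ 0.4434 -0.1129  0.0414] circ 0.4501 -0.1091 0.0454
mount 0.055 4758 [ 0.4456 -0.1314  0.0637] circ 0.4634 -0.1314 0.0358
mount 0.075 2849 [ 0.4522 -0.1315  0.0888] circ 0.4577 -0.1315 0.0334
```

move_arm([
  [[0,0.3,0,0.1,0.1,0,0],[0,0,0,0,0,0,0],[0,0,-0.7,0,0,0,0],[0,0,-0.7,0,0,0,0],[0,0,0,0,0,0,0]],
])

```text
clock: 8.3
eef_pos: [0.4658, -0.1282, 0.0583]
tool_rot: [0.001, 1.0, 0.0, 0.001]
ft_force: [0.0, 0.3, -2.6]
grip_width: 0.039
```

```bash
python3 look.py 8
```

```text
8.3 [ 0.4657862  -0.12817683  0.05831135] [[-1.0, 0.0024, 0.0015], [0.0024, 1.0, 0.0002], [-0.0015, 0.0002, -1.0]] [ 0.01304066  0.32903189 -2.58346273] 0.03903066817636144
lens -0.004 7578 [ 0.4433 -0.327  -0.0012] circ 0.4435 -0.339 0.0601
mount -0.004 128 [ 4.110e-01 -1.419e-01 -4.000e-04] circ 0.4247 -0.1362 0.0442
mount 0.004 759 [ 0.4275 -0.1308  0.0111] circ 0.4637 -0.1279 0.0596
mount 0.012 9389 [ 0.4386 -0.1277  0.0132] circ 0.464 -0.1278 0.0592
mount 0.02 90 [ 0.4547 -0.1025  0.0262] circ 0.4481 -0.1086 0.0438
mount 0.036 4038 [ 0.4442 -0.1278  0.0478] circ 0.4569 -0.1181 0.0471
mount 0.055 1698 [ 0.4523 -0.1284  0.0669] circ 0.4581 -0.1282 0.0331
mount 0.075 5872 [ 0.4566 -0.1282  0.0921] circ 0.4581 -0.1287 0.036
```

View pics/w8.png

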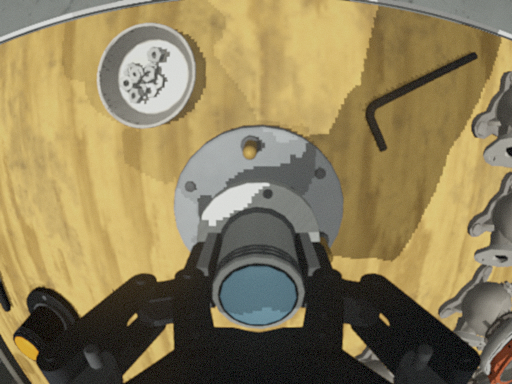

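The lens is centred to about 1 mm, sits inside the posts, is level, and is still about 9 mm above the balls. Lowering it gently.

move_arm([
  [[-0.1,0,-0.2,0,0.1,0,0],[0,0,-0.2,0,0,0,0],[0,0,-0.2,0,0,0,0],[0,0,0,0,0,0,0],[0,0,0,0,0,0,0]],
])

```text
clock: 8.85
eef_pos: [0.4652, -0.1284, 0.0524]
tool_rot: [0.001, 1.0, -0.0, 0.0]
ft_force: [0.2, 0.1, -1.4]
grip_width: 0.0387
```

```bash
python3 - <<'E'
from h import *
o=bot.get_obs(); print(o['eef_pos'],tilt(o),o['ft_force'])
E
```

```text
[ 0.46516405 -0.12839351  0.05235027] [[-1.0, 0.0025, 0.0005], [0.0025, 1.0, -0.0001], [-0.0005, -0.0001, -1.0]] [ 0.16872632  0.13884506 -1.37654214]
```

move_arm([
  [[0,0,-0.2,0,0,0,0],[0,0,0,0,0,0,0],[0,0,-0.1,0,0,0,0],[0,0,0,0,0,0,0],[0,0,0,0,0,0,0]],
])

```text
clock: 9.35
eef_pos: [0.4654, -0.1285, 0.0494]
tool_rot: [0.001, 1.0, -0.0, 0.001]
ft_force: [0.9, 0.2, -2.3]
grip_width: 0.039
```

move_arm([
  [[0,0,-0.1,0,0,0,0],[0,0,0,0,0,0,0],[0,0,0,0,0,0,0],[0,0,0,0,0,0,0],[0,0,0,0,0,0,0]],
])

```text
clock: 9.85
eef_pos: [0.4655, -0.1285, 0.0486]
tool_rot: [0.001, 1.0, -0.0, 0.001]
ft_force: [0.7, 0.2, -1.4]
grip_width: 0.0386
```

move_arm([
  [[0,0,-0.1,0,0,0,0],[0,0,0,0,0,0,0],[0,0,0,0,0,0,0],[0,0,0,0,0,0,0],[0,0,0,0,0,0,0]],
])

```text
clock: 10.35
eef_pos: [0.4657, -0.1285, 0.0485]
tool_rot: [0.001, 1.0, -0.0, 0.001]
ft_force: [0.5, 0.8, 0.0]
grip_width: 0.0389
```

move_arm([
  [[0,0,-0.1,0,0,0,0],[0,0,0,0,0,0,0],[0,0,0,0,0,0,0],[0,0,0,0,0,0,0],[0,0,0,0,0,0,0]],
])

```text
clock: 10.85
eef_pos: [0.4658, -0.1286, 0.0485]
tool_rot: [0.001, 1.0, -0.0, 0.001]
ft_force: [-0.8, 0.0, 2.3]
grip_width: 0.0387
```

```bash
python3 look.py 9
```

```text
10.85 [ 0.46577969 -0.12857306  0.04846604] [[-1.0, 0.0025, 0.0028], [0.0025, 1.0, -0.0007], [-0.0028, -0.0007, -1.0]] [-8.34628962e-01  1.86190450e-03  2.29899877e+00] 0.03871053918640063
lens -0.004 7137 [ 0.4444 -0.3231 -0.0012] circ 0.4435 -0.339 0.0601
mount -0.004 144 [ 0.4107 -0.1411 -0.0006] circ 0.4238 -0.1351 0.0435
mount 0.004 794 [ 0.4257 -0.1312  0.0109] circ 0.4642 -0.1283 0.0597
mount 0.012 9993 [ 0.4386 -0.1275  0.0132] circ 0.4643 -0.1281 0.0594
mount 0.02 227 [ 0.442  -0.1181  0.0293] circ 0.4526 -0.1135 0.045
mount 0.036 4765 [ 0.4458 -0.1281  0.0398] circ 0.4567 -0.1187 0.0466
mount 0.055 2446 [ 0.453  -0.1286  0.0656] circ 0.4582 -0.1284 0.0333
mount 0.075 9276 [ 0.4594 -0.1285  0.0895] circ 0.4534 -0.1284 0.0516
```

View pics/w9.png

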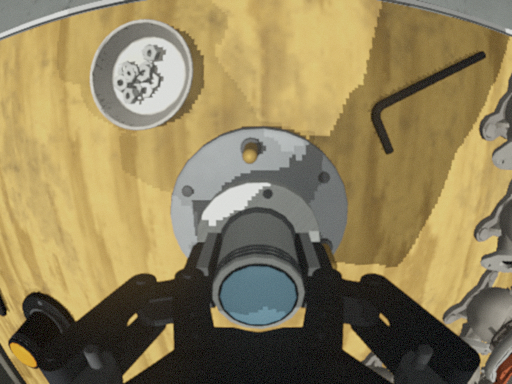

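The vertical force went from -2 N to +2.3 N while the height held at 48.5 mm, so the flange is on the balls. Releasing.

move_arm([
  [[0,0,0,0,0,0,0.55],[0,0,0,0,0,0,0.65],[0,0,0,0,0,0,0.8],[0,0,0,0,0,0,0.9],[0,0,0,0,0,0,0.9]],
])

```text
clock: 11.4
eef_pos: [0.4668, -0.1288, 0.0484]
tool_rot: [0.001, 1.0, -0.001, 0.002]
ft_force: [-0.9, 0.3, 0.1]
grip_width: 0.0769
```

```bash
python3 look.py 10
```

```text
11.4 [ 0.46684713 -0.12882616  0.04839755] [[-1.0, 0.0025, 0.0045], [0.0025, 1.0, -0.0011], [-0.0045, -0.0011, -1.0]] [-0.89731318  0.32269209  0.08410072] 0.07688884246113938
lens -0.004 7177 [ 0.4443 -0.323  -0.0012] circ 0.4434 -0.339 0.06
mount -0.004 133 [ 4.106e-01 -1.430e-01 -3.000e-04] circ 0.4228 -0.1352 0.0426
mount 0.004 848 [ 0.4275 -0.1323  0.0111] circ 0.4642 -0.1281 0.0598
mount 0.012 10398 [ 0.4408 -0.1274  0.0133] circ 0.4644 -0.1282 0.0596
mount 0.02 380 [ 0.4639 -0.1244  0.0282] circ 0.4629 -0.1281 0.0506
mount 0.036 6241 [ 0.4525 -0.1289  0.0397] circ 0.4627 -0.1302 0.0504
mount 0.055 2614 [ 0.456  -0.1288  0.0665] circ 0.4592 -0.1288 0.0522
mount 0.075 9097 [ 0.4609 -0.1285  0.0884] circ 0.4591 -0.1284 0.059
```

View pics/w10.png

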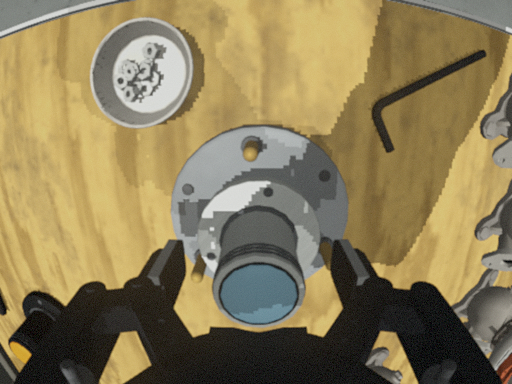

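The lens stands free at (258,290), with the fingers clear on both sides. Retreating straight up.

move_arm([
  [[0,0,0.5,0,0,0,0.9],[0,0,1.5,0,0,0,0.9],[0,0,2.5,0,0,0,0.9],[0,0,3,0,0,0,0.9],[0,0,3,0,0,0,0.9]],
])

```text
clock: 11.95
eef_pos: [0.4622, -0.1276, 0.1531]
tool_rot: [0.001, 1.0, 0.001, -0.003]
ft_force: [0.0, -0.3, 0.3]
grip_width: 0.0768
```

move_arm([
  [[0,0,3,0,0,0,0.9],[-2,0,1,0,0,0,0.9],[0,0,0,0,0,0,0.9],[0,0,0,0,0,0,0.9],[0,0,0,0,0,0,0.9]],
])

```text
clock: 12.45
eef_pos: [0.4454, -0.1284, 0.2008]
tool_rot: [0.001, 1.0, -0.001, 0.003]
ft_force: [-0.0, -0.2, -0.2]
grip_width: 0.077
```

```bash
cat > chk.py <<'E'
from h import *
import cv2
def fit(c,d,P):
    near=(np.hypot(P[...,0]-.4645,P[...,1]+.1285)<.07)&(d>0)
    for lo,hi in [(.010,.018),(.034,.043),(.075,.1)]:
        q=P[near&(P[...,2]>lo)&(P[...,2]<hi)]
        if len(q)>3:
            (cx,cy),r=cv2.minEnclosingCircle(q[:,:2].astype(np.float32)); print(c,lo,len(q),"zmed",np.median(q[:,2]).round(4),"circ",round(cx,4),round(cy,4),round(r,4))
    # flange top plane, away from posts
    m=near&(abs(P[...,2]-.040)<.0035)&(np.hypot(P[...,0]-.4645,P[...,1]+.1285)<.036)&(np.hypot(P[...,0]-.4645,P[...,1]+.1285)>.024)
    q=P[m]; A=np.c_[q[:,:2]-[.4645,-.1285],np.ones(len(q))]; s=np.linalg.lstsq(A,q[:,2],rcond=None)[0]; print(" flange plane slopes,z",s.round(4),len(q))
    a=(np.hypot(P[...,0]-.591,P[...,1]+.351)<.04)&(P[...,2]>.055)&(P[...,2]<.075)
    if a.sum()>3: print(" amber top",cv2.minEnclosingCircle(P[a][:,:2].astype(np.float32)))
o=bot.get_obs(); im,d=bot.camera("wrist"); cv2.imwrite("pics/wf.png",im[:,:,::-1]); fit("wrist",d,wcloud(d,o))
print(o['clock'],o['eef_pos'],o['ft_force'])
for c in ("scene","top"):
    im,d=bot.camera(c); fit(c,d,cloud(c,d))
    u,v=proj(c,[.4645,-.1285,.04]).astype(int)
    cv2.imwrite(f"pics/{c}f.png",cv2.resize(im[max(0,v-70):v+70,max(0,u-90):u+90,::-1],None,fx=4,fy=4,interpolation=cv2.INTER_CUBIC))
E
python3 chk.py
```

```text
wrist 0.01 4010 zmed 0.0131 circ 0.4643 -0.1275 0.06
wrist 0.034 1786 zmed 0.0391 circ 0.4644 -0.1276 0.0514
wrist 0.075 1529 zmed 0.0904 circ 0.4668 -0.1287 0.0206
 flange plane slopes,z [ 0.0064 -0.0001  0.039 ] 1198
 amber top ((0.5886738300323486, -0.3509858250617981), 0.019508393481373787)
12.45 [ 0.44540175 -0.12841986  0.20081929] [-0.00497066 -0.19038542 -0.22593264]
scene 0.01 1185 zmed 0.0129 circ 0.4643 -0.1298 0.0605
scene 0.034 533 zmed 0.0386 circ 0.4608 -0.1384 0.0479
scene 0.075 368 zmed 0.089 circ 0.4676 -0.1304 0.022
 flange plane slopes,z [0.0074 0.0004 0.0387] 290
 amber top ((0.5923444032669067, -0.35241907835006714), 0.021021222695708275)
top 0.01 580 zmed 0.014 circ 0.4656 -0.1256 0.0597
top 0.034 138 zmed 0.0398 circ 0.4428 -0.1341 0.0286
 flange plane slopes,z [0.0099 0.0029 0.0402] 80
 amber top ((0.5937636494636536, -0.3489677906036377), 0.020634882152080536)
```

View pics/scenef.png

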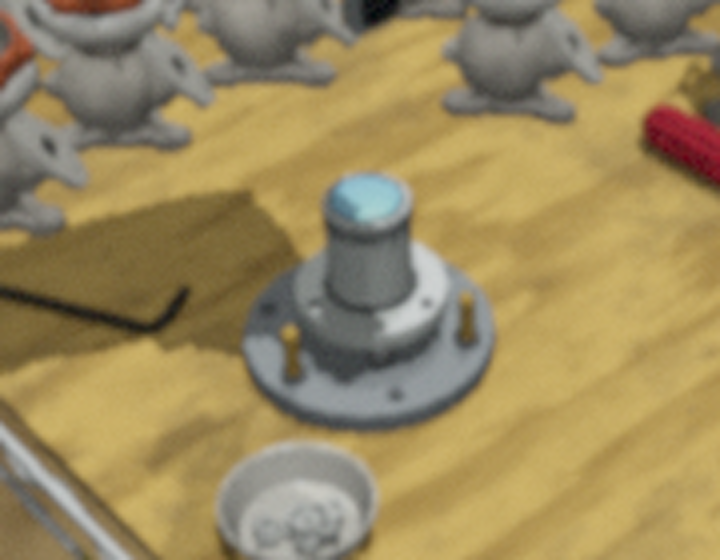

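View pics/wf.png

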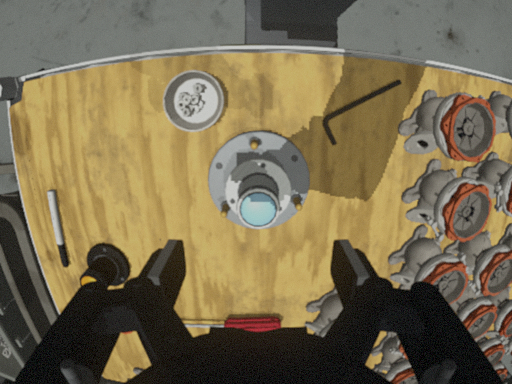

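The lens sits level inside the posts, about 2–3 mm from the mount's axis. Its flange top is at about 0.039–0.040 m (0.040 m expected), and the amber filter hasn't moved.

```bash
python3 -c "
from workcell import bot
print(bot.job_done())"
```

```text
the job is handed in; nothing more can be done
None
```

I gripped the silver lens by its barrel, carried it to the mount and lowered it in small steps. When it touched down, the height stopped changing and the wrist's vertical force rose from about -2 N to +2.3 N. I then released it, lifted clear and handed the job in at about 12.6 s.

Last checks before hand-in, all from camera depth:
- **Height:** the flange top measured 0.0387 to 0.0402 m across the three cameras, against 0.040 m expected on the ball tops. The balls are hidden under the flange, so contact with all three is inferred from the height and levelness.
- **Level:** the fitted flange planes tilted 0.006 to 0.010 rad, against the limit of 0.04 rad.
- **Centring:** the lens was about 2 to 3 mm from the mount's axis in the wrist and scene views. The top camera had no usable fit of the lens, so only two cameras support this.
- **Release:** the arm was clear at about 0.20 m, with no contact force beyond sensor noise.
- **Amber filter:** the top and scene cameras put it where it started, to within about 1 mm. The wrist camera read about 4 mm off those two, probably because the fingers partly hid it.

On the way down to the lens the arm drifted about 8 mm sideways and 1° in tilt. I corrected both before closing the fingers.

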